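Knock a bushing out of its nest with a locking slide

TASK

Knock the bushing out of the fixture: hold the carriage's lock tab pressed down and slide the carriage fully home against its stop at the nest block, so that its pin pokes the bushing up out of the recess, then let the tab spring up so the carriage stays locked there. Lift the bushing out and stand it upright in the open metal tray. Leave the other loose things on the bench where they are.

Things in the scene. Friction and masses are not known exactly. Their poses are not given: they have to be found in the camera images.
- fixture: Bushing knock-out fixture, fixed to the bench: green base plate 100 (its x) x 285 (its y) x 10 mm high, origin at the centre of the underside, z up. Guide rails on its -y part carry a sliding carriage; the nest block, 70 x 70 mm, top 66 mm above the bench, stands with its centre at y = +62.5 mm. The carriage runs along +y, towards the nest.
- nest_mouth (a point): Centre of the round recess (31 mm wide, 20 mm deep, 19 mm access hole in its floor) in the flat top of the nest block, at top level, 66 mm above the bench. Same axes as the fixture.
- carriage (a joint): Carriage position in m along fixture +y: 0 = farthest from the nest, 0.073 = home at its stop by the nest; starts locked at 0 to 0.0025 (3 mm play). Unlocked it takes about 3 N to slide. Its ramp tongue lifts an ejector pin 0.285 mm per mm of travel, up through the nest's access hole; at the stop the bushing, resting on the pin, stands 13 mm proud of the nest top.
- lock_tab (a joint): Lock tab travel in m: 0 = up and locked, 0.008 = fully pressed. Its bar then stands 2 mm deep between comb teeth along the rails, so the carriage is free only while the tab is down by more than 2 mm; aim for 5 to 7 mm (its bottom stop may be touched). Let go on the way, it catches in the next notch (one every 10 mm, the last at the stop). Spring: 5.5 N at the top, 9 N at the bottom.
- tab_top (a point): Top centre of the ribbed lock tab on the carriage, 44 mm above the bench when up; moves with it; axes as the fixture. Tab top 40 (x) x 46 mm (y). Upright carriage walls, 60 mm wide (x), tops 58 mm above the bench, stand before and behind it, inner faces 26 mm from its centre along +y and -y; sides open. A fingertip on the tab pushes the carriage by the wall on the nest side.
- bushing: Brass bushing, plain cylinder 30 mm outside diameter, 20 mm high, 10 mm bore, about 90 g, loose; origin at the centre of its underside, z along its axis. Starts in the nest recess, its top flush with the block, where it cannot be gripped.
- tray: Empty open aluminium parts tray, fixed, 150 (x) x 120 (y) x 22 mm high, walls and floor 4 mm; origin at the centre of its underside, so the floor inside is 4 mm above it. Left or right of the fixture.
- pen_box: Cardboard box of pens, 120 x 100 x 50 mm, pens to 66 mm, fixed; origin at the centre of its underside. On the other side from the tray.
- v_block: Bystander: dark steel V-block, 50 x 70 x 40, loose (mm); origin at the centre of its underside.
- wood_strip: Bystander: plain wooden strip, 30 x 240 x 18, loose (mm); origin at the centre of its underside.
- steel_plate: Bystander: bare metal plate with one hole, 100 x 220 x 14, loose (mm); origin at the centre of its underside.
- spacer: Bystander: dark stepped solid steel spacer, 44 diameter x 20 high, loose (mm); origin at the centre of its underside.

How it is judged:
By the outcome, as a careful person would: the job done as asked, in the order asked, and still so for the second after the job is handed in, with the robot touching nothing.
It also fails if it takes over 56 s, if anything falls off the work surface, if the arm or the gripper's body presses on something with over 40 N, if the wrist force passes 120 N, or if a joint passes its speed limit or range.

ROBOT

A 6-joint arm with a two-finger parallel gripper is mounted at the origin on the work surface. World frame = base frame: x ahead of the robot, y to its left, z up, the work surface at z = 0. Lengths are in mm, angles in rad, forces in N, time in s.
With the tool pointing down it reaches from about 350 to 850 mm from the base axis. Payload 8.1 kg.
Tool frame: the origin (TCP) lies midway between the tips of the shut fingers; the grasp point (between the pads) lies 19 mm behind it (bot.pinch_z is the distance from the TCP to the grasp point, in mm); z points along the fingers, y is the direction in which the jaws open and shut (so a half turn about z gives the same grasp; the last joint's range is limited). The gripper opens to 93 mm and grips with 3 to 60 N. Pads are 15 mm wide; open, the fingers measure 128 mm over their backs; the gripper's body (75 mm by 188 mm) begins 65 mm behind the grasp point.
Start: joints at [1.064, 0.13, 1.488, -0, 1.523, -0.085], TCP at [245.622, 547.426, 218.635] pointing down, gripper open.
Joint ranges: [-2.96, 2.96], [-0.89, 2.26], [0.02, 2.5], [-1.34, 4.48], [0, 2.73], [-2.66, 2.66]. Speed limits (rad/s): [2.39, 2.39, 2.79, 3.14, 3.14, 3.14].

INTERFACE

Orientations are given as a 3x3 rotation matrix whose columns are the frame's x, y, z axes.
In Python, from bench import bot gives the robot as it stands. The module is installed in compiled form; this text tells all that it offers.
- The arm moves only by the tool play_rows, never from a script. Its argument "commands" is a list of rows, each an object with "jaw": the opening, from 0 (shut) to 1 (fully open); "linear": the shift along the world's x, y, z in cm, a list of three; "angular": the turn, a rotation vector about the world's x, y, z in rad, a list of three. In form: [{"jaw": jaw, "linear": [tx, ty, tz], "angular": [ax, ay, az]}, ...]. A call has 1 to 10 rows; each row shifts and turns the commanded pose from where the row before left it; what a row does not reach is not made up. A row lasts 1/10 s, in which the tool goes at most 50 mm and 8.59 degrees, less where a joint would pass 70% of its speed; a pose out of reach is approached as far as the arm can. A call is refused whole if a number of a shift passes 5 or a number of a turn 0.15, either way. A call with a gripper value outside its range is refused whole. The fingers move at their own pace and stop on an object; the grip force is fixed at half the most. Time passes only in rows, so rows that do not move let the fingers close. It gives the time, the measured TCP pose, the force and the opening at its end, in the units of the state.
- bot.read_state(): the state, without advancing time (a new reading comes with each control period).
- bot.get_image(name): name is "side" or "top"; returns (picture, depth): 480x640x3 uint8, red, green, blue; 480x640 float32, mm along the optical axis (not along the pixel's ray), 0 where there is no reading.
- bot.calibration(name): a dict with "mtx" (3x3 intrinsics, pixels), "dist_coeffs" ([k1, k2, p1, p2, k3] as OpenCV has them; the pictures are not rectified), "xyz" and "orientation" of the camera in the world. Camera axes: x right, y down, z forward; pixel columns grow to the right and rows downward; lengths in mm; the calibration is good to about 2 mm. A picture is of the moment at which its call begins. calibration takes no time and is no camera call.
- bot.job_done(): hands the job in, once; it reports no verdict.
The state is a dict: "t": time; "qpos": joint angles; "dq": joint speeds; "joint_efforts": joint torques, N m; "eef_pos": TCP position; "tool_rot": TCP orientation; "contact_force": force on the tool from outside, world axes, zero at the start; "ft_torque": the same for the moment, N m; "grip_width": finger opening in mm.
Only numpy, scipy, OpenCV 4.12 (cv2) and the standard library are available. Lean on these libraries where they do the work, as an engineer would, in place of code of your own. Each camera call takes 0.05 s, during which the arm holds its last target.

## Working session

There is one attempt and no reset: what is moved stays moved. The work goes in short steps, Python scripts to look and compute and a tool call to move; the robot and the scene stay as the last step left them, time stands still between calls to the robot, and variables do not carry over. Pictures are saved under pics/ and viewed, and the job is handed in when it is done.

Besides the shell and the picture viewer there is one more tool, called after "Request:" as a command line: name --argument value ..., lists and objects as JSON in quotes. play_rows: Moves the arm, as the interface text tells. Its arguments: {"type":"object","properties":{"commands":{"type":"array","items":{"type":"object","properties":{"jaw":{"type":"number"},"linear":{"type":"array","items":{"type":"number"}},"angular":{"type":"array","items":{"type":"number"}}}}}},"required":["commands"]}

```bash
mkdir -p pics
cat > h.py <<'E'
import numpy as np, cv2
from bench import bot
E
python3 - <<'E'
from h import *
s=bot.read_state(); print(s)
for n in("side","top"):
    p,d=bot.get_image(n); cv2.imwrite(f"pics/{n}0.png",p[:,:,::-1]); np.savez(f"{n}0.npz",p=p,d=d)
    print(n,bot.calibration(n), (d>0).mean())
E
```

```text
{'t': 0.0, 'qpos': array([ 1.06363219e+00,  1.31163720e-01,  1.48925472e+00, -8.04140731e-06,
        1.52299304e+00, -8.53881586e-02]), 'dq': array([-0.00020041, -0.00046163, -0.00053219, -0.00242112, -0.00030346,
       -0.00117291]), 'joint_efforts': array([ 3.14418918e-03, -5.59844720e+01, -4.91756380e+01,  7.69795803e-02,
        3.52169399e-02, -1.51400391e-04]), 'eef_pos': array([245.33224532, 546.93834126, 217.5994034 ]), 'tool_rot': array([[-9.12363425e-01,  4.09380279e-01, -8.76384342e-04],
       [ 4.09381191e-01,  9.12362045e-01, -1.59378538e-03],
       [ 1.47115505e-04, -1.81288676e-03, -9.99998346e-01]]), 'contact_force': array([-1.0164663 , -0.82058385, -0.37047924]), 'ft_torque': array([-0.00830882, -0.0182122 ,  0.0157988 ]), 'grip_width': 93.13965854290915}
side {'mtx': array([[551.47385567,   0.        , 317.82020136],
       [  0.        , 551.47385567, 244.71516906],
       [  0.        ,   0.        ,   1.        ]]), 'dist_coeffs': array([0.03516711, 0.        , 0.        , 0.        , 0.        ]), 'xyz': array([-184.31966561, -679.22879103,  761.11452463]), 'orientation': array([[ 0.68388592, -0.40602843,  0.60616908],
       [-0.72938866, -0.39995634,  0.5550019 ],
       [ 0.01709462, -0.82169084, -0.56967705]])} 0.99611328125
top {'mtx': array([[542.29215658,   0.        , 315.4724554 ],
       [  0.        , 542.29215658, 248.75571622],
       [  0.        ,   0.        ,   1.        ]]), 'dist_coeffs': array([-0.00879875,  0.        ,  0.        ,  0.        ,  0.        ]), 'xyz': array([ 413.35802126,   -1.63666458, 1013.26558977]), 'orientation': array([[ 0.02735838, -0.98961825,  0.14109302],
       [-0.99960599, -0.02619783,  0.01007669],
       [-0.00627575, -0.14131311, -0.98994506]])} 0.9959993489583333
```

View pics/top0.png

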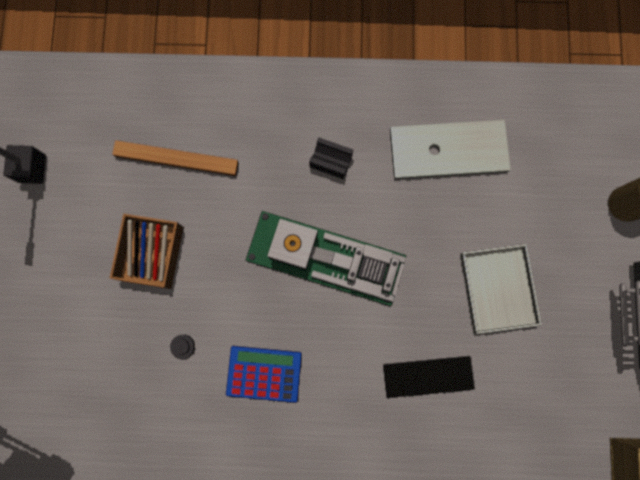

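View pics/side0.png

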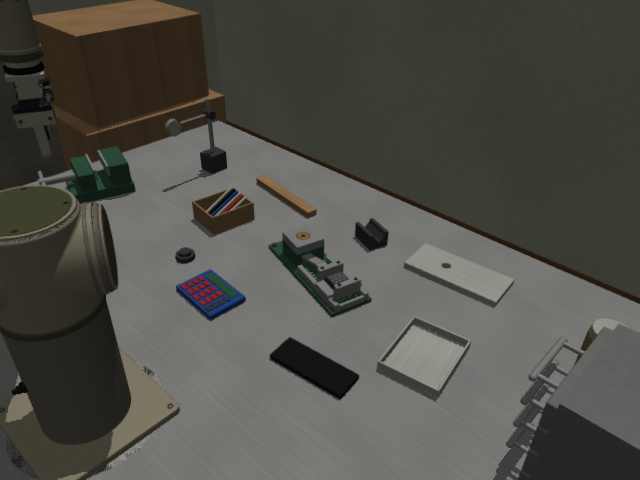

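```bash
cat >> h.py <<'E'
def cal(n):
    c=bot.calibration(n); return c["mtx"],c["dist_coeffs"],c["xyz"],c["orientation"]
def ray(n,px):
    K,D,t,R=cal(n); u=cv2.undistortPoints(np.float64(px).reshape(-1,1,2),K,D).reshape(-1,2)
    return t,np.c_[u,np.ones(len(u))]@R.T
def onplane(n,px,z):
    t,d=ray(n,px); return t+d*((z-t[2])/d[:,2])[:,None]
def cloud(n,d):
    v,u=np.mgrid[:480,:640]; t,r=ray(n,np.c_[u.ravel(),v.ravel()]); return (t+r*d.reshape(-1,1)).reshape(480,640,3)
def proj(n,P):
    K,D,t,R=cal(n); return cv2.projectPoints(np.float64(P).reshape(-1,1,3),cv2.Rodrigues(R.T)[0],-R.T@t,K,D)[0].reshape(-1,2)
def rect(pts):
    (c,s,a)=cv2.minAreaRect(np.float32(pts)); return np.round(c,1),np.round(s,1),round(a,2)
E
python3 - <<'E'
from h import *
f=np.load("top0.npz");p,d=f["p"],f["d"];W=cloud("top",d)
hsv=cv2.cvtColor(p,cv2.COLOR_RGB2HSV)
print("bench z",np.median(W[300:330,350:450,2]))
# brass ring
m=cv2.inRange(hsv,(12,90,90),(30,255,255)); m[:225]=0;m[262:]=0;m[:,:275]=0;m[:,310:]=0
k=cv2.findContours(m,cv2.RETR_EXTERNAL,cv2.CHAIN_APPROX_NONE)[0];k=max(k,key=cv2.contourArea)
P=onplane("top",k.reshape(-1,2),66);print("ring",cv2.minEnclosingCircle(np.float32(P[:,:2])), np.median(W[m>0][:,2]))
# green base
g=cv2.inRange(hsv,(45,60,20),(90,255,255)); g[:200]=0;g[310:]=0;g[:,:235]=0;g[:,420:]=0
ys,xs=np.nonzero(g);P=onplane("top",np.c_[xs,ys],10);print("base",rect(P[:,:2]),len(xs))
sub=np.zeros((480,640),bool);sub[205:310,240:415]=1
Z=W[...,2]
t=sub&(abs(Z-66)<3);n=np.c_[np.nonzero(t)[::-1]];print("nest",rect(onplane("top",n,66)[:,:2]),len(n))
cv2.imwrite("pics/crop.png",cv2.resize(p[200:315,235:415,::-1],None,fx=4.4,fy=4.4,interpolation=cv2.INTER_CUBIC))
# tray
sub[:]=0;sub[235:345,450:550]=1;t=sub&(Z>12)&(Z<35);n=np.c_[np.nonzero(t)[::-1]];print("tray",rect(onplane("top",n,22)[:,:2]),np.median(Z[t]),np.median(Z[270:310,480:520]))
f=np.load("side0.npz");cv2.imwrite("pics/crops.png",cv2.resize(f["p"][220:320,260:380,::-1],None,fx=6,fy=6,interpolation=cv2.INTER_CUBIC))
E
```

```text
bench z 0.2866206304829575
ring ((557.9967651367188, 49.61000442504883), 14.83888053894043) 65.60660036185635
base (array([540.3,  -9.9]), array([281.7,  98.3]), 74.04) 2376
nest (array([537.5, -22.7]), array([220. ,  70.4]), 73.94) 1408
tray (array([ 491.3, -331.5]), array([150.1, 123.7]), 9.04) 20.7781738612847 3.9731961638491953
```

View pics/crop.png

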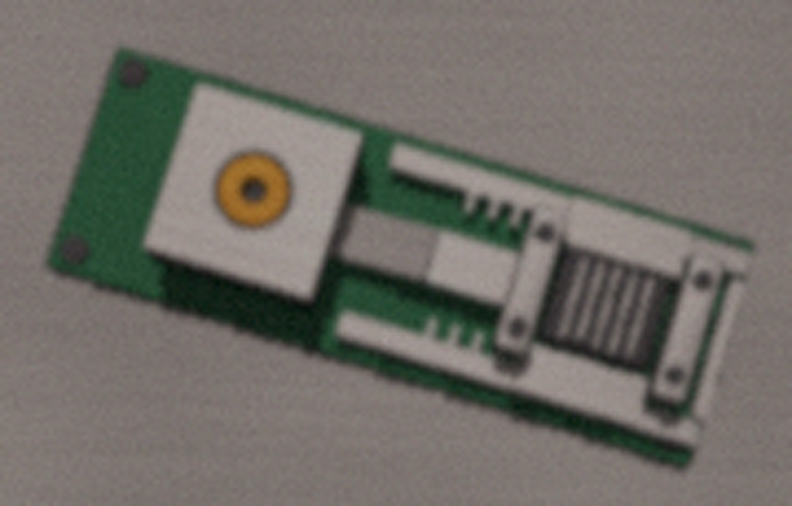

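View pics/crops.png

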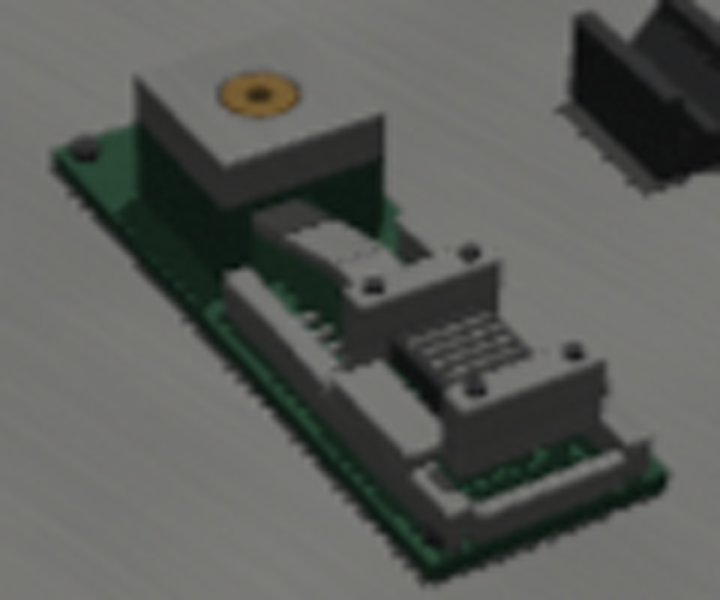

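Run:
```python
from h import *
f=lambda a:np.array(a)/4.4+[235,200]-0.4
print("tab44",onplane("top",f([[610,308]]),44)); w=onplane("top",f([[532,280],[687,330]]),58);print("walls",w,w.mean(0))
p=np.load("top0.npz")["p"];W=cloud("top",np.load("top0.npz")["d"])
for u,v in ((373,270),(372,274),(355,264),(390,276)): print(W[v,u])
# check ring from side view
g=lambda a:np.array(a)/6+[260,220]-0.4
print("ring side",onplane("side",g([[259,94]]),66)); print("tab side",onplane("side",g([[478,345]]),44))
w=onplane("side",g([[420,280],[525,378]]),58);print(w)
for n,rn in (("top",((480,520),(270,310))),):pass
ff=np.array([.277,.961]);c=np.array([540.3,-9.9]);ring=np.array([558,49.6])
print("ring in fixt", (ring-c)@ff, (ring-c)@np.array([.961,-.277]))
for q in ([w.mean(0)[:2]]): print((q-ring)@ff,(q-ring)@np.array([.961,-.277]))
```

```text
tab44 [[516.47387764 -96.43591478  44.        ]]
walls [[ 525.47651801  -63.54109558   58.        ]
 [ 506.93478497 -126.0609738    58.        ]] [516.20565149 -94.80103469  58.        ]
[516.07403201 -96.32765193  40.8513749 ]
[508.23220979 -94.06802818  46.63131595]
[523.81572836 -62.51107441  60.37706432]
[ 504.43874898 -124.80729841   57.80043427]
ring side [[558.7871921  48.0090975  66.       ]]
tab side [[523.11002764 -94.67136988  44.        ]]
[[ 522.87338539  -66.867696     58.        ]
 [ 506.85257605 -129.49563211   58.        ]]
ring in fixt 62.082400000000014 0.52820000000004
-153.9671334977462 -0.5191545850948187
```

Request:
play_rows --commands '[{"jaw": 0,"linear": [1.4,-3.2,0],"angular": [0,0,0.07]},{"jaw": 0,"linear": [1.4,-3.2,0],"angular": [0,0,0.07]},{"jaw": 0,"linear": [1.4,-3.2,0],"angular": [0,0,0]},{"jaw": 0,"linear": [1.4,-3.2,0],"angular": [0,0,0]},{"jaw": 0,"linear": [1.4,-3.2,0],"angular": [0,0,0]},{"jaw": 0,"linear": [1.4,-3.2,0],"angular": [0,0,0]},{"jaw": 0,"linear": [1.4,-3.2,0],"angular": [0,0,0]},{"jaw": 0,"linear": [1.4,-3.2,0],"angular": [0,0,0]},{"jaw": 0,"linear": [1.4,-3.2,0],"angular": [0,0,0]},{"jaw": 0,"linear": [1.4,-3.2,0],"angular": [0,0,0]}]'

```text
t: 1.1
eef_pos: [385.7, 226.0, 218.3]
tool_rot: [[-0.961, 0.278, -0.0], [0.278, 0.961, -0.0], [0.0, -0.0, -1.0]]
contact_force: [0.4, 1.3, -0.0]
grip_width: 17.8
```

Request:
play_rows --commands '[{"jaw": 0,"linear": [1.4,-3.2,0],"angular": [0,0,0]},{"jaw": 0,"linear": [1.4,-3.2,0],"angular": [0,0,0]},{"jaw": 0,"linear": [1.4,-3.2,0],"angular": [0,0,0]},{"jaw": 0,"linear": [1.4,-3.2,0],"angular": [0,0,0]},{"jaw": 0,"linear": [1.4,-3.2,0],"angular": [0,0,0]},{"jaw": 0,"linear": [1.4,-3.2,0],"angular": [0,0,0]},{"jaw": 0,"linear": [1.4,-3.2,0],"angular": [0,0,0]},{"jaw": 0,"linear": [1.4,-3.2,0],"angular": [0,0,0]},{"jaw": 0,"linear": [0.7,-3.2,0],"angular": [0,0,0]},{"jaw": 0,"linear": [0,0,0],"angular": [0,0,0]}]'

```text
t: 2.1
eef_pos: [504.7, -63.9, 218.0]
tool_rot: [[-0.96, 0.281, -0.001], [0.281, 0.96, -0.001], [0.001, -0.001, -1.0]]
contact_force: [-1.1, 0.3, -0.6]
grip_width: 0.3
```

Run:
```python
from h import *
s=bot.read_state(); print(s)
```

```text
{'t': 2.1, 'qpos': array([-2.25792152e-01, -1.16956857e-01,  1.73789294e+00, -1.20611192e-03,
        1.52149613e+00, -1.51125196e+00]), 'dq': array([ 0.05542235, -0.02630352,  0.02349109,  0.03041969,  0.01516666,
        0.06101803]), 'joint_efforts': array([ -1.56137165, -42.46450424, -49.80518103,  -0.36400085,
        -0.16360177,  -0.94884586]), 'eef_pos': array([504.74107582, -63.87674465, 217.96353659]), 'tool_rot': array([[-9.59583439e-01,  2.81422175e-01, -1.08791437e-03],
       [ 2.81423234e-01,  9.59583238e-01, -9.86116094e-04],
       [ 7.66429459e-04, -1.25242505e-03, -9.99998922e-01]]), 'contact_force': array([-1.09579539,  0.30833894, -0.60915569]), 'ft_torque': array([ 0.05079807,  0.02022632, -0.00656385]), 'grip_width': 0.3001065221626814}
```

Request:
play_rows --commands '[{"jaw": 0,"linear": [0.4,-1.2,-2.5],"angular": [0,0,0]},{"jaw": 0,"linear": [0.4,-1.2,-2.5],"angular": [0,0,0]},{"jaw": 0,"linear": [0.3,-1.1,-2.5],"angular": [0,0,0]},{"jaw": 0,"linear": [0,0,-2.5],"angular": [0,0,0]},{"jaw": 0,"linear": [0,0,-2],"angular": [0,0,0]},{"jaw": 0,"linear": [0,0,-1],"angular": [0,0,0]},{"jaw": 0,"linear": [0,0,-0.6],"angular": [0,0,0]},{"jaw": 0,"linear": [0,0,0],"angular": [0,0,0]},{"jaw": 0,"linear": [0,0,0],"angular": [0,0,0]},{"jaw": 0,"linear": [0,0,0],"angular": [0,0,0]}]'

```text
t: 3.1
eef_pos: [516.5, -95.7, 83.9]
tool_rot: [[-0.961, 0.278, 0.002], [0.278, 0.961, -0.001], [-0.002, 0.0, -1.0]]
contact_force: [-0.4, -0.2, 0.1]
grip_width: 0.1
```

Run:
```python
from h import *
for n in("side","top"):
    p,d=bot.get_image(n); np.savez(f"{n}1.npz",p=p,d=d)
    x=(260,160,400,320) if n=="side" else (235,200,415,315)
    cv2.imwrite(f"pics/{n}1.png",cv2.resize(p[x[1]:x[3],x[0]:x[2],::-1],None,fx=3.6,fy=3.6,interpolation=cv2.INTER_CUBIC))
```

```text
(no output)
```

View pics/side1.png

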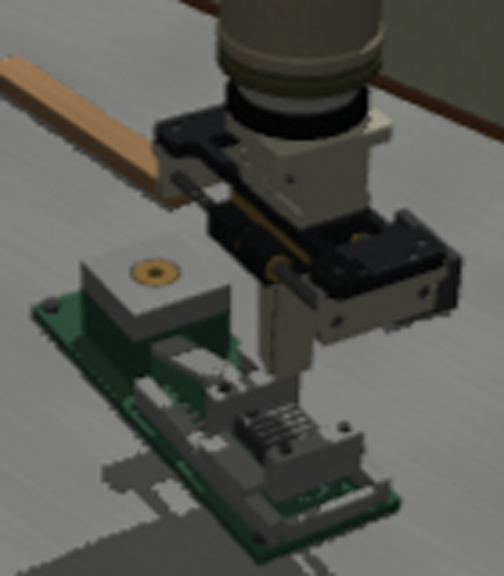

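View pics/top1.png

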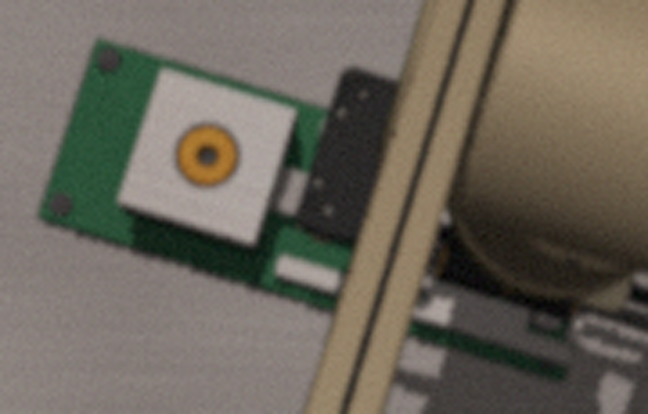

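Side view: shut fingers (tip ≈ crop (290,365)) hang over the tab between the two walls. Descending.

Request:
play_rows --commands '[{"jaw": 0,"linear": [0,0,-1.5],"angular": [0,0,0]},{"jaw": 0,"linear": [0,0,-1],"angular": [0,0,0]},{"jaw": 0,"linear": [0,0,-0.8],"angular": [0,0,0]},{"jaw": 0,"linear": [0,0,-0.3],"angular": [0,0,0]},{"jaw": 0,"linear": [0,0,0],"angular": [0,0,0]},{"jaw": 0,"linear": [0,0,0],"angular": [0,0,0]}]'

```text
t: 3.8
eef_pos: [515.7, -95.6, 46.7]
tool_rot: [[-0.961, 0.278, -0.0], [0.278, 0.961, 0.0], [0.0, -0.0, -1.0]]
contact_force: [-0.0, -0.1, 0.9]
grip_width: 0.7
```

Request:
play_rows --commands '[{"jaw": 0,"linear": [0,0,-0.2],"angular": [0,0,0]},{"jaw": 0,"linear": [0,0,-0.2],"angular": [0,0,0]},{"jaw": 0,"linear": [0,0,-0.2],"angular": [0,0,0]},{"jaw": 0,"linear": [0,0,0],"angular": [0,0,0]},{"jaw": 0,"linear": [0,0,0],"angular": [0,0,0]}]'

```text
t: 4.3
eef_pos: [516.3, -95.8, 41.5]
tool_rot: [[-0.961, 0.278, 0.001], [0.278, 0.961, -0.0], [-0.001, 0.0, -1.0]]
contact_force: [-1.5, 0.1, 6.4]
grip_width: 0.4
```

Request:
play_rows --commands '[{"jaw": 0,"linear": [0,0,-0.2],"angular": [0,0,0]},{"jaw": 0,"linear": [0,0,-0.15],"angular": [0,0,0]},{"jaw": 0,"linear": [0,0,0],"angular": [0,0,0]},{"jaw": 0,"linear": [0,0,0],"angular": [0,0,0]}]'

```text
t: 4.7
eef_pos: [516.3, -95.8, 38.2]
tool_rot: [[-0.961, 0.278, 0.001], [0.278, 0.961, -0.0], [-0.001, -0.0, -1.0]]
contact_force: [-3.1, 1.2, 8.2]
grip_width: 0.5
```

Request:
play_rows --commands '[{"jaw": 0,"linear": [0.14,0.48,0],"angular": [0,0,0]},{"jaw": 0,"linear": [0.14,0.48,0],"angular": [0,0,0]},{"jaw": 0,"linear": [0.14,0.48,0],"angular": [0,0,0]},{"jaw": 0,"linear": [0.14,0.48,0],"angular": [0,0,0]},{"jaw": 0,"linear": [0,0,0],"angular": [0,0,0]}]'

```text
t: 5.2
eef_pos: [521.9, -76.3, 38.2]
tool_rot: [[-0.961, 0.278, 0.001], [0.278, 0.961, -0.0], [-0.001, -0.0, -1.0]]
contact_force: [-2.7, 1.7, 7.3]
grip_width: 0.8
```

Request:
play_rows --commands '[{"jaw": 0,"linear": [0.14,0.48,0],"angular": [0,0,0]},{"jaw": 0,"linear": [0.14,0.48,0],"angular": [0,0,0]},{"jaw": 0,"linear": [0.14,0.48,0],"angular": [0,0,0]},{"jaw": 0,"linear": [0.14,0.48,0],"angular": [0,0,0]},{"jaw": 0,"linear": [0.14,0.48,0],"angular": [0,0,0]},{"jaw": 0,"linear": [0.14,0.48,0],"angular": [0,0,0]},{"jaw": 0,"linear": [0.14,0.48,0],"angular": [0,0,0]},{"jaw": 0,"linear": [0.14,0.48,0],"angular": [0,0,0]},{"jaw": 0,"linear": [0,0,0],"angular": [0,0,0]}]'

```text
t: 6.1
eef_pos: [533.0, -37.8, 38.1]
tool_rot: [[-0.961, 0.278, 0.001], [0.278, 0.961, -0.0], [-0.001, -0.0, -1.0]]
contact_force: [-2.4, 0.5, 7.5]
grip_width: 0.4
```

Run:
```python
from h import *
for n in("side","top"):
    p,d=bot.get_image(n); np.savez(f"{n}2.npz",p=p,d=d)
    x=(260,160,400,320) if n=="side" else (235,200,415,315)
    cv2.imwrite(f"pics/{n}2.png",cv2.resize(p[x[1]:x[3],x[0]:x[2],::-1],None,fx=3.6,fy=3.6,interpolation=cv2.INTER_CUBIC))
print(bot.read_state()["contact_force"])
```

```text
[-2.74460261  0.84285343  7.25810311]
```

View pics/side2.png

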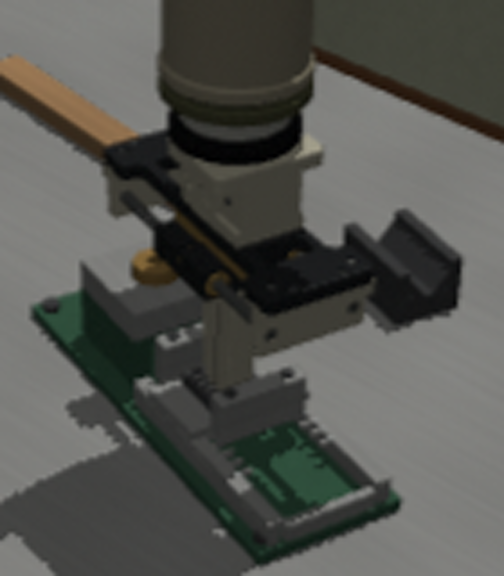

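The carriage has moved and the bushing is rising (crop (150,262)). I'll continue in small steps to the stop.

Request:
play_rows --commands '[{"jaw": 0,"linear": [0.1,0.34,0],"angular": [0,0,0]},{"jaw": 0,"linear": [0.1,0.34,0],"angular": [0,0,0]},{"jaw": 0,"linear": [0.1,0.34,0],"angular": [0,0,0]},{"jaw": 0,"linear": [0,0,0],"angular": [0,0,0]}]'

```text
t: 6.6
eef_pos: [535.8, -27.8, 38.1]
tool_rot: [[-0.961, 0.278, 0.001], [0.278, 0.961, -0.0], [-0.001, -0.0, -1.0]]
contact_force: [-3.4, -0.7, 8.2]
grip_width: 0.4
```

Request:
play_rows --commands '[{"jaw": 0,"linear": [0.06,0.19,0],"angular": [0,0,0]},{"jaw": 0,"linear": [0.06,0.19,0],"angular": [0,0,0]},{"jaw": 0,"linear": [0,0,0],"angular": [0,0,0]}]'

```text
t: 6.9
eef_pos: [537.1, -24.6, 38.1]
tool_rot: [[-0.961, 0.278, 0.001], [0.278, 0.961, -0.001], [-0.001, -0.001, -1.0]]
contact_force: [-2.4, -1.2, 7.7]
grip_width: 0.7
```

Request:
play_rows --commands '[{"jaw": 0,"linear": [0.05,0.19,0],"angular": [0,0,0]},{"jaw": 0,"linear": [0,0,0],"angular": [0,0,0]}]'

```text
t: 7.1
eef_pos: [537.9, -22.9, 38.3]
tool_rot: [[-0.961, 0.278, 0.001], [0.278, 0.961, -0.002], [-0.002, -0.001, -1.0]]
contact_force: [-3.4, -3.1, 7.2]
grip_width: 0.4
```

Request:
play_rows --commands '[{"jaw": 0,"linear": [0.05,0.19,0],"angular": [0,0,0]},{"jaw": 0,"linear": [0,0,0],"angular": [0,0,0]}]'

```text
t: 7.3
eef_pos: [538.6, -21.1, 38.4]
tool_rot: [[-0.961, 0.278, 0.002], [0.278, 0.961, -0.002], [-0.002, -0.001, -1.0]]
contact_force: [-0.8, -4.0, 7.6]
grip_width: 0.5
```

Request:
play_rows --commands '[{"jaw": 0,"linear": [0.05,0.19,0],"angular": [0,0,0]},{"jaw": 0,"linear": [0.05,0.19,0],"angular": [0,0,0]},{"jaw": 0,"linear": [0,0,0],"angular": [0,0,0]}]'

```text
t: 7.6
eef_pos: [539.8, -17.3, 38.5]
tool_rot: [[-0.961, 0.278, 0.002], [0.278, 0.961, -0.002], [-0.003, -0.001, -1.0]]
contact_force: [-1.6, -3.1, 7.7]
grip_width: 0.5
```

Request:
play_rows --commands '[{"jaw": 0,"linear": [0.05,0.19,0],"angular": [0,0,0]},{"jaw": 0,"linear": [0,0,0],"angular": [0,0,0]}]'

```text
t: 7.8
eef_pos: [540.0, -16.3, 38.5]
tool_rot: [[-0.961, 0.278, 0.002], [0.278, 0.961, -0.003], [-0.003, -0.003, -1.0]]
contact_force: [-3.2, -9.1, 8.7]
grip_width: 0.4
```

Run:
```python
from h import *
for n in("side","top"):
    p,d=bot.get_image(n); np.savez(f"{n}3.npz",p=p,d=d)
    x=(260,160,400,320) if n=="side" else (235,200,415,315)
    cv2.imwrite(f"pics/{n}3.png",cv2.resize(p[x[1]:x[3],x[0]:x[2],::-1],None,fx=3.6,fy=3.6,interpolation=cv2.INTER_CUBIC))
print(bot.read_state()["contact_force"])
```

```text
[-3.39286101 -7.51118504  7.81643937]
```

View pics/side3.png

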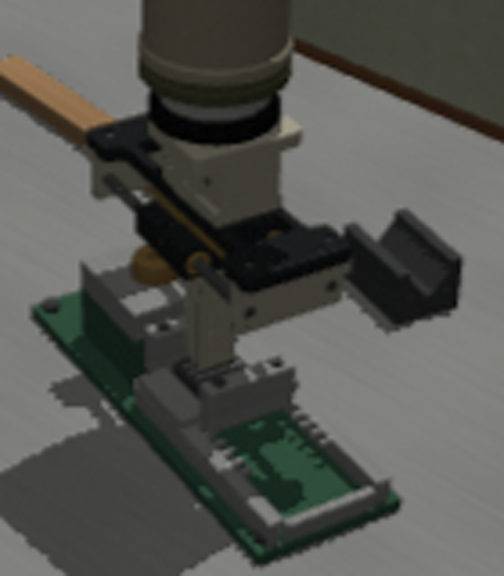

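Axial force is climbing at 82 mm of travel (73 + the finger gap), so this is the stop. One more nudge, then release upward with the push held.

Request:
play_rows --commands '[{"jaw": 0,"linear": [0.05,0.19,0],"angular": [0,0,0]},{"jaw": 0,"linear": [0,0,0],"angular": [0,0,0]}]'

```text
t: 8.1
eef_pos: [540.0, -16.2, 38.5]
tool_rot: [[-0.96, 0.278, 0.001], [0.278, 0.96, -0.006], [-0.002, -0.005, -1.0]]
contact_force: [-6.0, -16.1, 10.1]
grip_width: 0.8
```

Request:
play_rows --commands '[{"jaw": 0,"linear": [0,0,0.2],"angular": [0,0,0]},{"jaw": 0,"linear": [0,0,0.2],"angular": [0,0,0]},{"jaw": 0,"linear": [0,0,0.2],"angular": [0,0,0]},{"jaw": 0,"linear": [0,0,0.3],"angular": [0,0,0]},{"jaw": 0,"linear": [0,0,0],"angular": [0,0,0]}]'

```text
t: 8.6
eef_pos: [538.8, -15.4, 45.7]
tool_rot: [[-0.96, 0.279, -0.002], [0.279, 0.96, -0.004], [0.0, -0.004, -1.0]]
contact_force: [-3.0, -12.4, -0.4]
grip_width: 0.1
```

Request:
play_rows --commands '[{"jaw": 0,"linear": [-0.1,-0.4,0.1],"angular": [0,0,0]},{"jaw": 0,"linear": [-0.1,-0.3,0.3],"angular": [0,0,0]},{"jaw": 0,"linear": [0,0,1],"angular": [0,0,0]},{"jaw": 0,"linear": [0,0,2],"angular": [0,0,0]},{"jaw": 0,"linear": [0,0,3],"angular": [0,0,0]},{"jaw": 0,"linear": [0,0,3],"angular": [0,0,0]},{"jaw": 0,"linear": [-1,-3,1],"angular": [0,0,0]},{"jaw": 0,"linear": [-1,-4,0],"angular": [0,0,0]},{"jaw": 0,"linear": [-1,-4,0],"angular": [0,0,0]},{"jaw": 0,"linear": [-1,-4,0],"angular": [0,0,0]}]'

```text
t: 9.6
eef_pos: [497.7, -170.6, 151.6]
tool_rot: [[-0.961, 0.277, 0.002], [0.277, 0.961, -0.001], [-0.002, 0.0, -1.0]]
contact_force: [0.9, -0.3, -0.2]
grip_width: 0.7
```

Request:
play_rows --commands '[{"jaw": 0,"linear": [-1,-4,0],"angular": [0,0,0]},{"jaw": 0.6,"linear": [0,0,0],"angular": [0,0,0]},{"jaw": 0.6,"linear": [0,0,0],"angular": [0,0,0]}]'

```text
t: 9.9
eef_pos: [487.7, -210.1, 150.9]
tool_rot: [[-0.96, 0.28, 0.001], [0.28, 0.96, 0.0], [-0.001, 0.0, -1.0]]
contact_force: [0.3, 0.7, -0.6]
grip_width: 12.1
```

Run:
```python
from h import *
for n in("side","top"):
    p,d=bot.get_image(n); np.savez(f"{n}4.npz",p=p,d=d)
    x=(260,160,400,320) if n=="side" else (235,200,415,315)
    cv2.imwrite(f"pics/{n}4.png",cv2.resize(p[x[1]:x[3],x[0]:x[2],::-1],None,fx=3.6,fy=3.6,interpolation=cv2.INTER_CUBIC))
hsv=cv2.cvtColor(p,cv2.COLOR_RGB2HSV)
m=cv2.inRange(hsv,(12,90,90),(30,255,255)); m[:225]=0;m[262:]=0;m[:,:275]=0;m[:,310:]=0
k=max(cv2.findContours(m,cv2.RETR_EXTERNAL,cv2.CHAIN_APPROX_NONE)[0],key=cv2.contourArea)
P=onplane("top",k.reshape(-1,2),79);print("ring",cv2.minEnclosingCircle(np.float32(P[:,:2])), np.median(cloud("top",d)[m>0][:,2]))
```

```text
ring ((557.2101440429688, 49.4876823425293), 14.745316505432129) 78.83949900195012
```

View pics/side4.png

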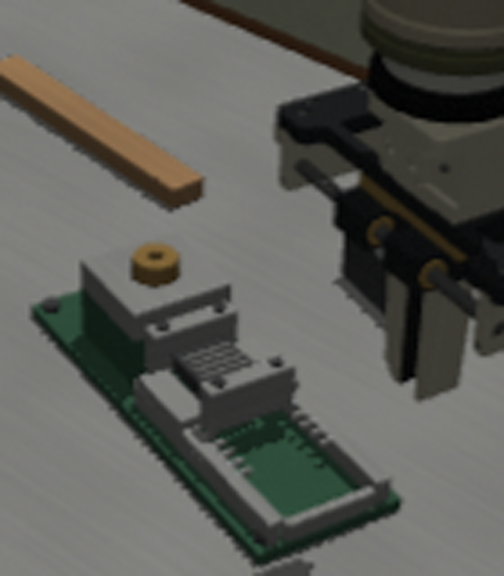

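View pics/top4.png

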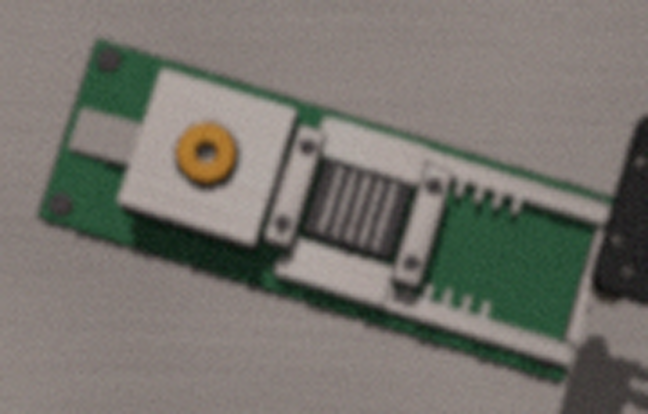

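Carriage sits next to the nest (top crop (355,205)), bushing top reads 78.8 mm, i.e. fully proud at 13 mm. Check tab height.

Run:
```python
from h import *
for n,q in (("top",[[536,-26,44]]),("side",[[536,-26,44]])):
  for i in (0,4):
    W=cloud(n,np.load(f"{n}{i}.npz")["d"])
    c=q if i else [[516,-96,44]]
    u,v=proj(n,c)[0].astype(int); print(n,i,u,v,np.median(W[v-2:v+3,u-2:u+3,2]),W[v-5:v+6,u-4:u+5,2].mean())
W=cloud("top",np.load("top4.npz")["d"])
for a in (-30,30): # wall tops
    P=[[536.3+a*.277,-26+a*.961,58]];u,v=proj("top",P)[0].astype(int);print(W[v-1:v+2,u-1:u+2,2].max())
f=lambda a:np.array(a)/3.6+[235,200]-.4
w=onplane("top",f([[297,186],[419,229]]),58);print(w,w.mean(0))
```

```text
top 0 372 269 44.02303726776813 54.01518041198619
top 4 334 257 44.85926999322612 44.66074095594302
side 0 337 278 43.69336980104299 52.09853496211996
side 4 319 260 44.1459232229422 45.157107462828556
60.952220772435
60.99086258069576
[[545.07631632   5.07045393  58.        ]
 [525.30855062 -55.53610688  58.        ]] [535.19243347 -25.23282648  58.        ]
```

Request:
play_rows --commands '[{"jaw": 0.6,"linear": [1.0,3.7,0],"angular": [0,0,0]},{"jaw": 0.6,"linear": [1.0,3.7,0],"angular": [0,0,0]},{"jaw": 0.6,"linear": [1.0,3.7,0],"angular": [0,0,0]},{"jaw": 0.6,"linear": [1.0,3.7,0],"angular": [0,0,0]},{"jaw": 0.6,"linear": [1.0,3.7,0],"angular": [0,0,0]},{"jaw": 0.6,"linear": [1.0,3.7,0],"angular": [0,0,0]},{"jaw": 0.6,"linear": [1.0,3.7,0],"angular": [0,0,0]},{"jaw": 0.6,"linear": [0,0,0],"angular": [0,0,0]},{"jaw": 0.6,"linear": [0,0,0],"angular": [0,0,0]},{"jaw": 0.6,"linear": [0,0,0],"angular": [0,0,0]}]'

```text
t: 11.0
eef_pos: [557.3, 49.5, 150.1]
tool_rot: [[-0.961, 0.277, -0.0], [0.277, 0.961, -0.0], [0.0, -0.0, -1.0]]
contact_force: [0.5, -0.5, -0.1]
grip_width: 55.6
```

Descend to z ≈ 68 (2 mm above the nest top).

Request:
play_rows --commands '[{"jaw": 0.6,"linear": [0,0,-2.5],"angular": [0,0,0]},{"jaw": 0.6,"linear": [0,0,-2.5],"angular": [0,0,0]},{"jaw": 0.6,"linear": [0,0,-1.5],"angular": [0,0,0]},{"jaw": 0.6,"linear": [0,0,-1],"angular": [0,0,0]},{"jaw": 0.6,"linear": [0,0,-0.4],"angular": [0,0,0]},{"jaw": 0.6,"linear": [0,0,0],"angular": [0,0,0]},{"jaw": 0.6,"linear": [0,0,0],"angular": [0,0,0]},{"jaw": 0.6,"linear": [0,0,0],"angular": [0,0,0]}]'

```text
t: 11.8
eef_pos: [558.5, 49.4, 72.3]
tool_rot: [[-0.961, 0.278, 0.002], [0.278, 0.961, -0.0], [-0.002, 0.001, -1.0]]
contact_force: [-0.2, 0.3, -0.2]
grip_width: 55.8
```

Run:
```python
from h import *
p,d=bot.get_image("side")
cv2.imwrite("pics/side5.png",cv2.resize(p[160:300,230:380,::-1],None,fx=4.2,fy=4.2,interpolation=cv2.INTER_CUBIC))
```

```text
(no output)
```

View pics/side5.png

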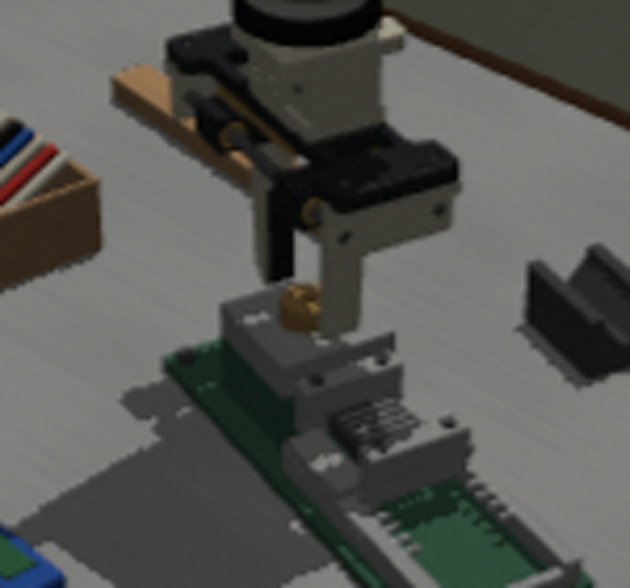

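Fingers straddle the bushing (crop (300,308)). Lower 4 mm and close.

Request:
play_rows --commands '[{"jaw": 0.6,"linear": [0,0,-0.3],"angular": [0,0,0]},{"jaw": 0.6,"linear": [0,0,-0.1],"angular": [0,0,0]},{"jaw": 0.6,"linear": [0,0,0],"angular": [0,0,0]},{"jaw": 0.6,"linear": [0,0,0],"angular": [0,0,0]}]'

```text
t: 12.25
eef_pos: [557.5, 49.4, 67.0]
tool_rot: [[-0.961, 0.278, -0.0], [0.278, 0.961, 0.0], [0.0, -0.0, -1.0]]
contact_force: [0.0, 0.5, 0.4]
grip_width: 55.8
```

Request:
play_rows --commands '[{"jaw": 0,"linear": [0,0,0],"angular": [0,0,0]},{"jaw": 0,"linear": [0,0,0],"angular": [0,0,0]},{"jaw": 0,"linear": [0,0,0],"angular": [0,0,0]},{"jaw": 0,"linear": [0,0,0],"angular": [0,0,0]},{"jaw": 0,"linear": [0,0,0],"angular": [0,0,0]},{"jaw": 0,"linear": [0,0,0],"angular": [0,0,0]}]'

```text
t: 12.85
eef_pos: [557.6, 49.0, 67.2]
tool_rot: [[-0.961, 0.278, -0.0], [0.278, 0.961, -0.001], [-0.0, -0.001, -1.0]]
contact_force: [-0.7, -4.2, 0.5]
grip_width: 28.6
```

Request:
play_rows --commands '[{"jaw": 0,"linear": [0,0,0.3],"angular": [0,0,0]},{"jaw": 0,"linear": [0,0,0.5],"angular": [0,0,0]},{"jaw": 0,"linear": [0,0,1],"angular": [0,0,0]},{"jaw": 0,"linear": [0,0,1.5],"angular": [0,0,0]},{"jaw": 0,"linear": [0,0,2],"angular": [0,0,0]},{"jaw": 0,"linear": [0,0,2],"angular": [0,0,0]},{"jaw": 0,"linear": [0,0,1],"angular": [0,0,0]},{"jaw": 0,"linear": [0,0,0],"angular": [0,0,0]},{"jaw": 0,"linear": [0,0,0],"angular": [0,0,0]}]'

```text
t: 13.75
eef_pos: [557.6, 49.6, 150.1]
tool_rot: [[-0.961, 0.278, 0.0], [0.278, 0.961, 0.0], [-0.0, 0.0, -1.0]]
contact_force: [-0.5, 0.2, -1.8]
grip_width: 28.6
```

Run:
```python
from h import *
p,d=bot.get_image("side")
cv2.imwrite("pics/side6.png",cv2.resize(p[150:290,230:380,::-1],None,fx=4.2,fy=4.2,interpolation=cv2.INTER_CUBIC))
```

```text
(no output)
```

View pics/side6.png

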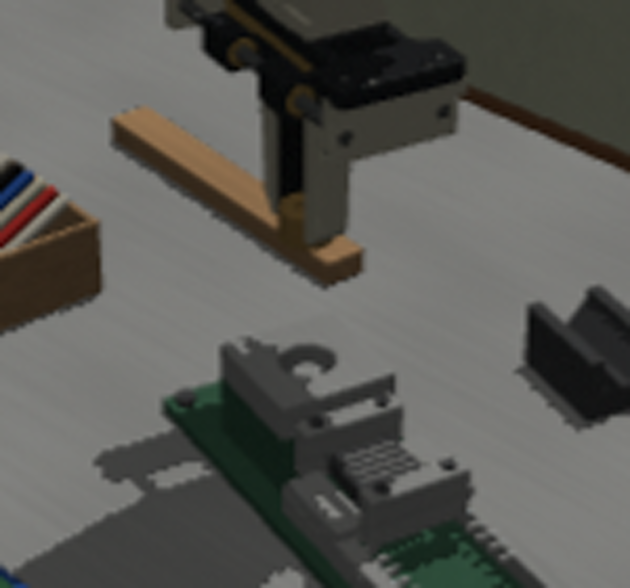

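Request:
play_rows --commands '[{"jaw": 0,"linear": [-0.6,-3.5,0],"angular": [0,0,0]},{"jaw": 0,"linear": [-0.6,-3.5,0],"angular": [0,0,0]},{"jaw": 0,"linear": [-0.6,-3.5,0],"angular": [0,0,0]},{"jaw": 0,"linear": [-0.6,-3.5,0],"angular": [0,0,0]},{"jaw": 0,"linear": [-0.6,-3.5,0],"angular": [0,0,0]},{"jaw": 0,"linear": [-0.6,-3.5,0],"angular": [0,0,0]},{"jaw": 0,"linear": [-0.6,-3.5,0],"angular": [0,0,0]},{"jaw": 0,"linear": [-0.6,-3.5,0],"angular": [0,0,0]},{"jaw": 0,"linear": [-0.6,-3.5,0],"angular": [0,0,0]},{"jaw": 0,"linear": [-0.6,-3.5,0],"angular": [0,0,0]}]'

```text
t: 14.8
eef_pos: [496.5, -301.4, 148.6]
tool_rot: [[-0.961, 0.278, -0.002], [0.278, 0.961, 0.001], [0.002, 0.001, -1.0]]
contact_force: [0.1, -0.8, -0.4]
grip_width: 28.7
```

Request:
play_rows --commands '[{"jaw": 0,"linear": [-0.6,-3.1,0],"angular": [0,0,0]},{"jaw": 0,"linear": [0,0,-2],"angular": [0,0,0]},{"jaw": 0,"linear": [0,0,-3],"angular": [0,0,0]},{"jaw": 0,"linear": [0,0,-3],"angular": [0,0,0]},{"jaw": 0,"linear": [0,0,-2],"angular": [0,0,0]},{"jaw": 0,"linear": [0,0,-1],"angular": [0,0,0]},{"jaw": 0,"linear": [0,0,0],"angular": [0,0,0]},{"jaw": 0,"linear": [0,0,0],"angular": [0,0,0]},{"jaw": 0,"linear": [0,0,0],"angular": [0,0,0]}]'

```text
t: 15.7
eef_pos: [492.6, -332.3, 41.7]
tool_rot: [[-0.961, 0.278, 0.002], [0.278, 0.961, -0.002], [-0.002, -0.001, -1.0]]
contact_force: [0.3, -0.3, -1.0]
grip_width: 28.2
```

Run:
```python
from h import *
p,d=bot.get_image("side")
cv2.imwrite("pics/side7.png",cv2.resize(p[240:400,340:500,::-1],None,fx=3.7,fy=3.7,interpolation=cv2.INTER_CUBIC))
```

```text
(no output)
```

View pics/side7.png

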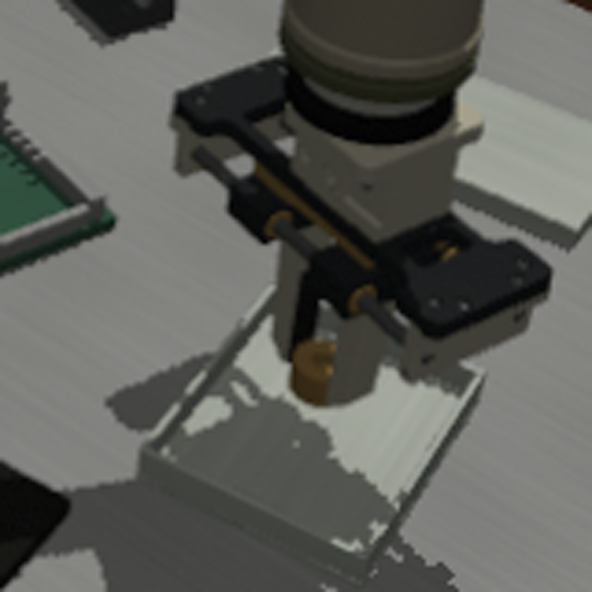

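Bushing (crop (312,375)) upright, above mid-tray. Lower to just above the floor, then feel for contact.

Request:
play_rows --commands '[{"jaw": 0,"linear": [0,0,-1.3],"angular": [0,0,0]},{"jaw": 0,"linear": [0,0,-0.9],"angular": [0,0,0]},{"jaw": 0,"linear": [0,0,-0.4],"angular": [0,0,0]},{"jaw": 0,"linear": [0,0,0],"angular": [0,0,0]},{"jaw": 0,"linear": [0,0,0],"angular": [0,0,0]}]'

```text
t: 16.25
eef_pos: [491.4, -331.4, 13.7]
tool_rot: [[-0.961, 0.278, -0.0], [0.278, 0.961, 0.0], [0.001, 0.0, -1.0]]
contact_force: [-0.5, -0.8, -0.5]
grip_width: 28.8
```

Request:
play_rows --commands '[{"jaw": 0,"linear": [0,0,-0.1],"angular": [0,0,0]},{"jaw": 0,"linear": [0,0,-0.1],"angular": [0,0,0]},{"jaw": 0,"linear": [0,0,0],"angular": [0,0,0]}]'

```text
t: 16.55
eef_pos: [491.8, -331.7, 12.4]
tool_rot: [[-0.961, 0.278, 0.0], [0.278, 0.961, -0.0], [-0.0, -0.0, -1.0]]
contact_force: [-1.4, 0.6, 1.3]
grip_width: 28.7
```

Request:
play_rows --commands '[{"jaw": 0,"linear": [0,0,-0.05],"angular": [0,0,0]},{"jaw": 0,"linear": [0,0,0],"angular": [0,0,0]},{"jaw": 0,"linear": [0,0,0],"angular": [0,0,0]}]'

```text
t: 16.85
eef_pos: [491.8, -331.7, 12.4]
tool_rot: [[-0.961, 0.278, 0.0], [0.278, 0.961, -0.0], [-0.0, -0.0, -1.0]]
contact_force: [-2.9, 1.5, 6.0]
grip_width: 28.4
```

Contact (6 N at the expected 12.4 mm). Release and rise.

Request:
play_rows --commands '[{"jaw": 0.5,"linear": [0,0,0],"angular": [0,0,0]},{"jaw": 0.5,"linear": [0,0,0],"angular": [0,0,0]},{"jaw": 0.5,"linear": [0,0,0],"angular": [0,0,0]},{"jaw": 0.5,"linear": [0,0,0],"angular": [0,0,0]},{"jaw": 0.5,"linear": [0,0,0.5],"angular": [0,0,0]},{"jaw": 0.5,"linear": [0,0,1.5],"angular": [0,0,0]},{"jaw": 0.5,"linear": [0,0,3],"angular": [0,0,0]},{"jaw": 0.5,"linear": [0,0,4],"angular": [0,0,0]},{"jaw": 0.5,"linear": [0,0,4],"angular": [0,0,0]},{"jaw": 0.5,"linear": [0,0,3],"angular": [0,0,0]}]'

```text
t: 17.85
eef_pos: [492.5, -332.2, 176.4]
tool_rot: [[-0.961, 0.278, 0.003], [0.278, 0.961, -0.003], [-0.004, -0.002, -1.0]]
contact_force: [0.3, -0.3, -0.2]
grip_width: 46.3
```

Request:
play_rows --commands '[{"jaw": 0.5,"linear": [-2,-3,3],"angular": [0,0,0]},{"jaw": 0.5,"linear": [-2,-3,1],"angular": [0,0,0]},{"jaw": 0.5,"linear": [-2,-3,0],"angular": [0,0,0]},{"jaw": 0.5,"linear": [0,0,0],"angular": [0,0,0]},{"jaw": 0.5,"linear": [0,0,0],"angular": [0,0,0]}]'

```text
t: 18.35
eef_pos: [431.3, -422.0, 212.7]
tool_rot: [[-0.96, 0.28, 0.001], [0.28, 0.96, -0.0], [-0.001, -0.0, -1.0]]
contact_force: [0.3, -0.4, 0.4]
grip_width: 46.4
```

Run:
```python
from h import *
p,d=bot.get_image("side"); cv2.imwrite("pics/side8.png",p[:,:,::-1])
p,d=bot.get_image("top"); cv2.imwrite("pics/top8.png",p[:,:,::-1])
hsv=cv2.cvtColor(p,cv2.COLOR_RGB2HSV)
m=cv2.inRange(hsv,(12,90,80),(30,255,255)); m[:240]=0;m[340:]=0;m[:,:460]=0;m[:,545:]=0
k=cv2.findContours(m,cv2.RETR_EXTERNAL,cv2.CHAIN_APPROX_NONE)[0]
if k:
    k=max(k,key=cv2.contourArea);P=onplane("top",k.reshape(-1,2),24);print("ring",cv2.minEnclosingCircle(np.float32(P[:,:2])), np.median(cloud("top",d)[m>0][:,2]))
W=cloud("top",d);u,v=proj("top",[[536,-26,44]])[0].astype(int);print("tab",np.median(W[v-2:v+3,u-2:u+3,2]))
print(bot.read_state()["contact_force"])
```

```text
ring ((492.1453857421875, -329.5453186035156), 14.673761367797852) 23.709772458330008
tab 44.1067188271162
[ 0.75219366 -0.80210618 -0.05950387]
```

View pics/side8.png

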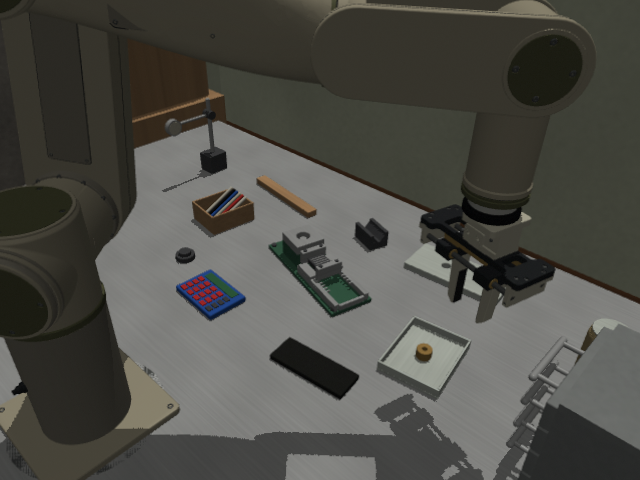

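View pics/top8.png

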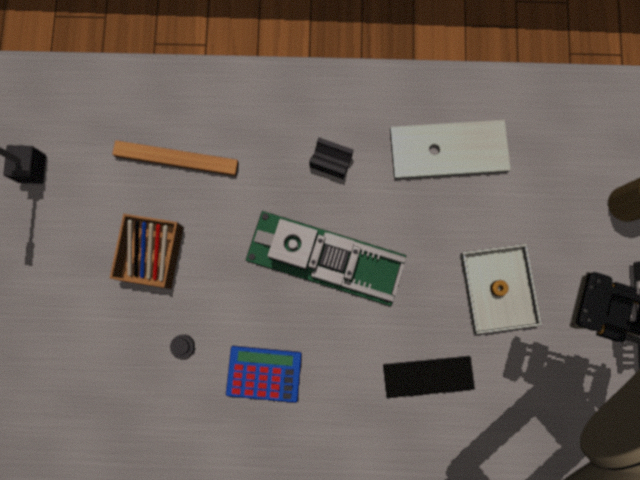

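The bushing stands upright mid-tray (top view (499,288), top at 23.7 mm). The carriage is home with the tab up (335,258), and the bystanders are where they were.

```bash
python3 -c "
from bench import bot
print(bot.job_done())"
```

```text
the job is handed in; nothing more can be done
None
```

The job is done and was handed in at about 18.5 s of the 56 s allowed. I pressed the lock tab about 6 mm and slid the carriage to its stop, where the push rose to about 17 N. I let the tab spring up, then lifted the bushing out and stood it in the tray.

**Last checks:**
- **Carriage and tab:** the carriage stayed home against the nest, and the tab top read 44.1 mm, which is fully up. Before the lift the bushing top read 78.8 mm, matching the expected 13 mm proud.
- **Bushing:** it stands upright near the middle of the tray at about (492, -330) mm. Its top is at 23.7 mm, against 24 mm expected.
- **Other things:** they look to be in the same places in the pictures from before and after. The gripper is clear and touching nothing.

**One disagreement:** the gripper read about 28.6 mm wide while holding the 30 mm bushing. I did not find the cause, but the grip held and the bushing stayed upright.

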